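Set the clamp screw of the gauge holder

ROBOT

A 6-joint arm with a two-finger parallel gripper is mounted at the origin on a cart in front of the work surface, level with it; the furniture and walls round the work are solid. World frame = base frame: x ahead of the robot, y to its left, z up, the work surface at z = 0. Lengths are in m, angles in rad, forces in N, time in s.
With the tool pointing down it reaches from about 0.375 to 0.9 m from the base axis. Payload 3.1 kg.
Tool frame: the origin (TCP) lies midway between the tips of the shut fingers; the grasp point (between the pads) lies 19 mm behind it; z points along the fingers, y is the line along which they close (so a half turn about z gives the same grasp; the last joint's range is limited). The gripper opens to 85 mm and grips with 20 to 120 N. Pads are 22 mm wide; open, the fingers measure 114 mm over their backs; the gripper's body (76 mm by 85 mm) begins 54 mm behind the grasp point. The pads swing forward as they close: fully open they stand 13 mm farther back than shut.
Start: joints at [1.149, 0.527, 1.433, -0, 1.181, -0.178], TCP at [0.15, 0.607, 0.231] pointing down, gripper open.
Joint ranges: [-3.08, 3.08], [-0.75, 2.2], [0.22, 2.44], [-1.43, 4.57], [0, 2.65], [-2.85, 2.85]. Speed limits (rad/s): [2.79, 2.79, 3.14, 3.14, 3.14, 3.14].

INTERFACE

Orientations are given as a unit quaternion [x, y, z, w].
In Python, from station import manip gives the robot as it stands.
- The arm moves only by the tool step_arm, never from a script. Its argument "targets" is text: rows parted by semicolons, each of 4 numbers parted by spaces: the shift along the tool's x, y, z in mm, then the turn about the tool's z in degrees. A call has 1 to 12 rows; each row is the pose to reach, as a shift and turn from the pose commanded when the call began, along the tool's axes at that moment; what a row does not reach only later rows make up. A row lasts 1/10 s, in which the tool goes at most 50 mm and 8.59 degrees, less where a joint would pass 70% of its speed; a pose out of reach is approached as far as the arm can. A call with a gripper value outside its range is refused whole. "gripper" is the closure, from 0 (fully open) to 1 (shut), set as the call begins (left out, the last holds). The fingers move at their own pace and stop on an object; "squeeze" is the grip in N (left out, the last holds). Time passes only in rows, so rows that repeat a pose let the fingers close. It gives the time, the measured TCP pose, the force, the opening and the grip force at its end, in the units of the state.
- manip.sense(): the state, without advancing time (a new reading comes with each control period).
- manip.snapshot(name): name is "scene" or "top" or "wrist"; returns the picture (420x560x3 uint8, red, green, blue); there is no depth.
- manip.get_calibration(name): a dict with "fov_y" (degrees; the focal length in pixels is half the picture's height over the tangent of half this angle, whatever the lens; pixels are square), "cx", "cy" (the principal point, pixels), "extrinsics" (4x4, takes a point from camera to world coordinates); the wrist camera has in their place "tool_from_camera" (4x4, takes a point from camera to tool coordinates, whose origin is the TCP and whose axes are the flange's). Camera axes: x right, y down, z forward; pixel columns grow to the right and rows downward; lengths in m; the calibration is good to about 2 mm. A picture is of the moment at which its call begins: read the wrist's pose just before it. get_calibration takes no time and is no camera call.
- manip.sign_off(): hands the job in; it is judged then, once.
Trained networks look in the newest picture that a camera, given by its name, has taken for a name from the list of things; names that differ only in an ending like _2 or _b are one class to them, and where a whole thing is asked for, a point or a joint stands for the part that bears it (a point fixed in the world has none). Each returns a list of dicts, best first, with "p" (0 to 1); they miss things now and then, are a little off and sometimes report something else, mostly with a low value. They report only what shows in the picture. A call takes as long as a camera call. They do not tell look-alikes from the thing itself.
- manip.recognise(camera, query): "position" ([column, row] in pixels, amid what is visible of it).
- manip.masks_of(camera, query): "pixels" (420x560 bool, what is visible of it) and "position" ([column, row] in pixels, amid what is visible of it).
- manip.mark_of(camera, query): "position" ([column, row] in pixels: a listed point, or the origin of a listed thing).
The state is a dict: "t": time; "q": joint angles; "qd": joint speeds; "tau": joint torques, N m; "tcp_pos": TCP position; "tool_rot": TCP orientation; "force": force on the tool from outside, world axes, zero at the start; "ft_torque": the same for the moment, N m; "finger_gap": opening from 0.0 (shut) to 1.0 (fully open); "gripper_force": force on a finger pad.
Only numpy, scipy, OpenCV 4.12 (cv2) and the standard library are available. Lean on these libraries where they do the work, as an engineer would, in place of code of your own. Each camera call takes 0.05 s, during which the arm holds its last target. There are 200 camera calls.

TASK

Turn the black thumbscrew on top of the gauge holder clockwise (seen from above) until it seats against its stop, then back it off a quarter turn so that the gauge is captured but not squeezed. Finish while holding: the screw's head stays gripped between the fingers, still, at the quarter turn, and is not let go. Leave the gauge lying in the holder and do not disturb the small things around it.

Things in the scene. Friction and masses are not known exactly. Their poses are not given: they have to be found in the camera images.
- holder: Gauge holder fixed to the bench at varying places and yaws: aluminium plate 165 x 100 x 12 mm with two steel posts carrying a blue cross-bar (80 mm along its y, 26 mm along x, top 76 mm above the bench). Origin on the bench under the screw's axis; +x towards the gauge's dial, z up. The plate reaches from x = -50 to +114 mm.
- screw_grip (a point): Centre of the thumbscrew's head, on its vertical axis, 102 mm above the bench. Round knurled black knob, 36 mm across, 24 mm high, gripped across its diameter from above at any yaw; nothing beside it is higher; the cross-bar's top is 14 mm below its underside. A white line on top and side runs from its centre along this point's +x; z up. It turns but does not rise or sink; a pad below sinks.
- thumbscrew (a joint): Angle in rad, growing clockwise from above (tightening): 0 fully out, 3.6 at the firm stop where the pad seats; starts at 0.4 to 1.4. Even friction of about 0.05 N m; stays where left; may need more than one grasp. At the stop the head's white line points along the holder's -x (away from the dial); a quarter turn back, along the holder's -y.
- test_gauge: Pressure gauge, loose, lying face up in the holder: round case of 68 mm diameter and 32 mm high, its 20 mm square stem under the clamp pad. Origin at the underside of the whole gauge, 32 mm along the holder's +x from the screw's axis and 12 mm above the bench. Stays where it is.
- ptfe_tape: Blue roll of thread tape, 52 x 52 x 14 mm, loose, lying flat on the bench; origin at the centre of its underside. A bystander.
- adapter_1: Silvery pipe adapter, 22 x 25 x 27 mm, loose, standing on the bench; origin at the centre of its underside. A bystander.
- blank_plug_1: Silvery blanking plug, 20 x 20 x 22 mm, loose, standing on the bench; origin at the centre of its underside. A bystander.
Not all that is in view belongs to the job. There is more than one size of the test_gauge; the one meant has the size given above.

How it is judged:
On the way:
1. the thumbscrew is turned clockwise until it seats (within 0.06 rad of its stop) (value of joint thumbscrew above 3.54 rad), for 0.2 s.
At the end, for the whole second after the job is handed in: The thumbscrew stands a quarter turn (1.57 rad, give or take 0.25 rad) back from its stop and is still (under 0.05 rad/s), the fingers grip its head (more than 3 N, grasp point within 40 mm of the head's centre), and the gauge lies flat in the holder within 10 mm of its place (value of joint thumbscrew between 1.779 and 2.279 rad and velocity of joint thumbscrew between -0.05 and 0.05 rad/s and contact force between the fingers and thumbscrew above 3 N and distance between the grasp point and screw_grip below 0.04 m and x of test_gauge in the frame of holder between 0.022 and 0.042 m and y of test_gauge in the frame of holder between -0.01 and 0.01 m and angle between test_gauge's own z axis and vertical below 0.1 rad); the arm keeps its last pose, push and grip.
It fails at once if the roll of tape is pushed aside (distance of ptfe_tape from where it was at the start of the episode above 0.02 m).
It fails at once if the pipe adapter is pushed aside (distance of adapter_1 from where it was at the start of the episode above 0.02 m).
It fails at once if the blanking plug is pushed aside (distance of blank_plug_1 from where it was at the start of the episode above 0.02 m).
It fails at once if the gauge is pushed aside (distance of test_gauge from where it was at the start of the episode above 0.02 m).
It also fails if it takes over 54 s, if anything falls off the work surface, if the arm or the gripper's body presses on something with over 40 N, if the wrist force passes 120 N, or if a joint passes its speed limit or range.

## Working session

There is one attempt and no reset: what is moved stays moved. The work goes in short steps, Python scripts to look and compute and a tool call to move; the robot and the scene stay as the last step left them, time stands still between calls to the robot, and variables do not carry over. Pictures are saved under pics/ and viewed, at most 10 in all, crops included, and the job is handed in when it is done.

Besides the shell and the picture viewer there is one more tool, called after ">>>" by a JSON object that holds its "fn" and its "kwargs", one argument or row to a line. step_arm: Moves the arm, as the interface text tells. Its arguments: {"type":"object","properties":{"targets":{"type":"string"},"gripper":{"type":"number"},"squeeze":{"type":"number"}},"required":["targets"]}

```bash
mkdir -p pics
cat > h.py <<'E'
import numpy as np, cv2
from station import manip
from scipy.spatial.transform import Rotation as R
def cam(n, s=None):
    c=manip.get_calibration(n); f=210/np.tan(np.radians(c['fov_y']/2))
    if n=='wrist':
        T=np.eye(4);T[:3,:3]=R.from_quat(s['tool_rot']).as_matrix();T[:3,3]=s['tcp_pos'];E=T@np.array(c['tool_from_camera'])
    else: E=np.array(c['extrinsics'])
    return f,c['cx'],c['cy'],E
def ray(C,p):
    f,cx,cy,E=C; d=E[:3,:3]@np.array([(p[0]-cx)/f,(p[1]-cy)/f,1]); return E[:3,3],d/np.linalg.norm(d)
def plane(C,p,z):
    o,d=ray(C,p); return o+d*(z-o[2])/d[2]
def tri(L):
    A=0;b=0
    for C,p in L:
        o,d=ray(C,p);M=np.eye(3)-np.outer(d,d);A=A+M;b=b+M@o
    x=np.linalg.solve(A,b); return x,[np.linalg.norm((np.eye(3)-np.outer(d,d))@(x-o)) for o,d in (ray(C,p) for C,p in L)]
def proj(C,X):
    f,cx,cy,E=C; v=E[:3,:3].T@(np.array(X)-E[:3,3]); return np.array([cx+f*v[0]/v[2],cy+f*v[1]/v[2]])
def save(n,im): cv2.imwrite('pics/%s.png'%n,im[:,:,::-1])
E
python3 - <<'E'
from h import *
s=manip.sense();print(s['tcp_pos'],s['tool_rot'],s['q'],s['t'],s['finger_gap'])
im=[]
for n in ['scene','top','wrist']:
    a=manip.snapshot(n);C=cam(n,s);im.append(a);print(n,np.round(C[3],3).tolist(),C[0])
    np.save('pics/%s.npy'%n,a)
    for q in ['screw_grip','holder','test_gauge','ptfe_tape','adapter_1','blank_plug_1']:
        print(n,q,[(np.round(d['position'],1).tolist(),round(d['p'],2)) for d in manip.mark_of(n,q)[:3]])
save('st',cv2.resize(np.vstack(im[:2]),None,fx=.7,fy=.7,interpolation=cv2.INTER_AREA))
save('w',im[2])
E
```

```text
[0.14996068 0.60600711 0.23032331] [ 1.21128076e-01  9.92636294e-01 -1.04135268e-03 -3.03098814e-04] [ 1.14947640e+00  5.28479798e-01  1.43390834e+00 -3.90519330e-05
  1.18137335e+00 -1.78452428e-01] 0.0 1.0006728808929655
scene [[0.825, -0.216, 0.523, 0.11], [-0.565, -0.345, 0.749, -0.933], [0.018, -0.914, -0.406, 0.446], [0.0, 0.0, 0.0, 1.0]] 427.21111178076177
scene screw_grip [([239.6, 218.8], 0.83)]
scene holder [([241.7, 269.4], 0.69)]
scene test_gauge [([253.9, 259.4], 0.79), ([361.2, 263.9], 0.78)]
scene ptfe_tape [([179.0, 213.5], 0.61)]
scene adapter_1 [([295.5, 308.6], 0.62)]
scene blank_plug_1 [([358.7, 289.9], 0.65)]
top [[0.016, -0.994, 0.111, 0.441], [-0.999, -0.011, 0.042, -0.289], [-0.04, -0.112, -0.993, 0.992], [0.0, 0.0, 0.0, 1.0]] 394.845653719509
top screw_grip [([313.5, 245.9], 0.55)]
top holder [([307.0, 247.6], 0.58)]
top test_gauge [([311.5, 233.5], 0.84), ([356.3, 164.4], 0.72)]
top ptfe_tape [([193.6, 246.5], 0.49)]
top adapter_1 [([373.9, 244.4], 0.43)]
top blank_plug_1 [([383.7, 190.2], 0.54)]
wrist [[0.24, 0.932, 0.27, 0.081], [0.971, -0.229, -0.07, 0.622], [-0.003, 0.279, -0.96, 0.372], [0.0, 0.0, 0.0, 1.0]] 333.2741216847919
wrist screw_grip []
wrist holder []
wrist test_gauge []
wrist ptfe_tape []
wrist adapter_1 []
wrist blank_plug_1 []
```

View pics/st.png

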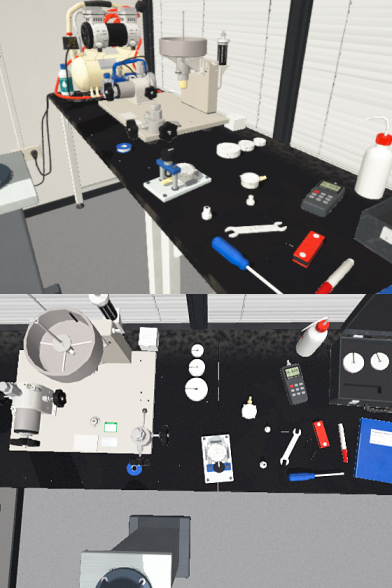

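View pics/w.png

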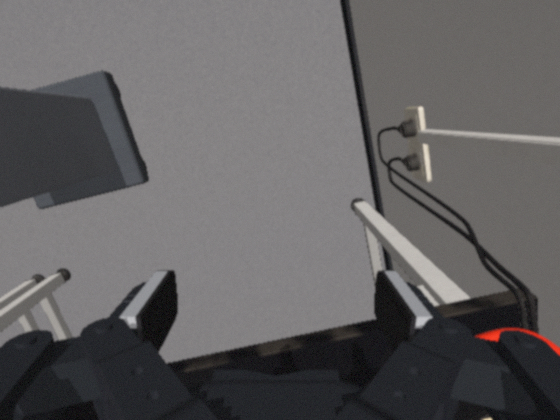

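The scene and top views show the holder with its blue bar and black knob at about (240,220) in scene and (313,246) in top. The tape lies to its left and the small fittings to its right. The wrist camera sees only the floor and the bench edge.

Run:
```python
from h import *
S=cam('scene');T=cam('top')
d={'screw':((239.6,218.8),(313.5,245.9)),'holder':((241.7,269.4),(307,247.6)),'gauge':((253.9,259.4),(311.5,233.5)),'tape':((179,213.5),(193.6,246.5)),'adapter':((295.5,308.6),(373.9,244.4)),'plug':((358.7,289.9),(383.7,190.2))}
for k,(a,b) in d.items():
    x,r=tri([(S,a),(T,b)]);print(k,np.round(x,4),np.round(r,4))
im=np.load('pics/top.npy');a=cv2.resize(im[190:290,260:360],(500,500),interpolation=cv2.INTER_CUBIC)
im=np.load('pics/scene.npy');b=cv2.resize(im[200:300,190:310][:, :60*2],(600,500),interpolation=cv2.INTER_CUBIC)
save('crop',cv2.resize(np.hstack([a,b]),(800,364)))
```

```text
screw [ 0.4531 -0.3217  0.1069] [0.001 0.001]
holder [ 0.4548 -0.3123 -0.0069] [0.0042 0.0042]
gauge [ 0.4846 -0.32    0.0102] [0.0015 0.0015]
tape [ 4.498e-01 -2.450e-02  1.000e-04] [0.0005 0.0005]
adapter [ 0.4639 -0.4769  0.0022] [0.0029 0.0029]
plug [ 0.5948 -0.4989  0.003 ] [0.003 0.003]
```

View pics/crop.png

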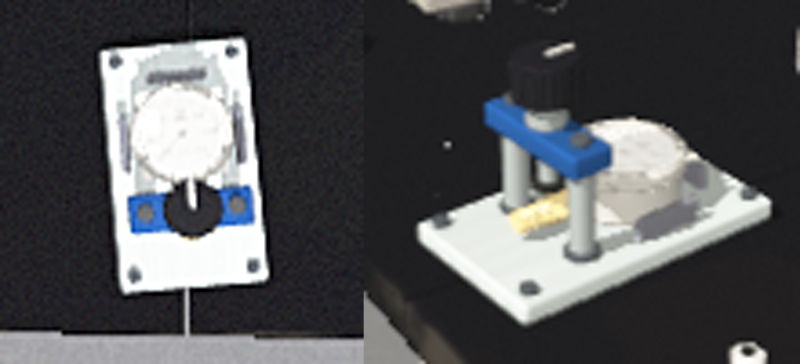

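```bash
cat >> h.py <<'E'
def shift(s,P): # mm in tool axes from current pose
    return np.round(R.from_quat(s['tool_rot']).inv().apply((np.atleast_2d(P)-s['tcp_pos'])*1000),0).astype(int)
E
python3 - <<'E'
from h import *
T=cam('top');s=manip.sense()
for p in [(40,223),(86,223),(200,204),(200,240),(221,223)]:
    print(p,[np.round(plane(T,p,z)[:2],2).tolist() for z in (.05,.15,.3)])
W=[(.13,.53,.26),(.115,.48,.28)]+[(.43*np.cos(a),.43*np.sin(a),.28) for a in np.radians(np.arange(76,-36,-6.2))]+[(.37,-.275,.28)]
o=shift(s,W)
for i,(w,r) in enumerate(zip(W,o)): print(i,np.round(w,2),*r)
E
```

```text
(40, 223) [[0.5, 0.35], [0.49, 0.28], [0.48, 0.18]]
(86, 223) [[0.5, 0.23], [0.5, 0.17], [0.49, 0.09]]
(200, 204) [[0.55, -0.05], [0.54, -0.07], [0.52, -0.11]]
(200, 240) [[0.46, -0.05], [0.46, -0.08], [0.46, -0.12]]
(221, 223) [[0.51, -0.1], [0.5, -0.12], [0.49, -0.15]]
0 [0.13 0.53 0.26] 1 -79 -29
1 [0.12 0.48 0.28] 4 -131 -49
2 [0.1  0.42 0.28] -1 -195 -49
3 [0.15 0.4  0.28] -47 -198 -49
4 [0.19 0.39 0.28] -93 -205 -49
5 [0.23 0.36 0.28] -138 -218 -49
6 [0.27 0.34 0.28] -181 -235 -49
7 [0.3  0.3  0.28] -222 -257 -49
8 [0.34 0.27 0.28] -261 -283 -49
9 [0.36 0.23 0.28] -296 -313 -49
10 [0.39 0.19 0.28] -328 -347 -49
11 [0.4  0.15 0.28] -356 -384 -49
12 [0.42 0.1  0.28] -380 -424 -49
13 [0.43 0.06 0.28] -400 -466 -49
14 [0.43 0.01 0.28] -414 -510 -49
15 [ 0.43 -0.03  0.28] -424 -555 -49
16 [ 0.42 -0.08  0.28] -429 -602 -49
17 [ 0.41 -0.13  0.28] -429 -648 -49
18 [ 0.4  -0.17  0.28] -424 -694 -49
19 [ 0.37 -0.21  0.28] -414 -740 -49
20 [ 0.35 -0.25  0.28] -400 -784 -49
21 [ 0.37 -0.28  0.28] -425 -803 -49
```

>>> {"fn": "step_arm", "kwargs": {
  "targets": "0 -45 -20 0; 2 -90 -40 0; 3 -135 -50 0; 0 -180 -50 0; 0 -215 -50 0; -40 -225 -50 0; -80 -232 -50 0; -125 -245 -50 0; -165 -265 -50 0; -200 -290 -50 0; -235 -318 -50 0; -265 -350 -50 0"
}}

```text
t: 2.25
tcp_pos: [0.3251, 0.2019, 0.2817]
tool_rot: [0.121, 0.993, 0.0, 0.001]
force: [0.5, 1.1, 0.1]
finger_gap: 0.993
gripper_force: 0.0
```

>>> {"fn": "step_arm", "kwargs": {
  "targets": "-36 -31 0 0; -66 -70 0 0; -86 -111 0 0; -102 -154 0 0; -116 -200 0 0; -125 -246 0 0; -131 -291 0 0; -137 -336 0 0; -143 -381 0 0; -153 -424 0 0; -164 -468 0 0; -164 -468 0 0"
}}

```text
t: 3.45
tcp_pos: [0.3707, -0.297, 0.2819]
tool_rot: [0.124, 0.992, -0.003, 0.002]
force: [0.5, 0.6, -0.5]
finger_gap: 1.002
gripper_force: 0.0
```

Run:
```python
from h import *
s=manip.sense();print(s['tcp_pos'],np.degrees(s['q']),s['t'],s['qd'].max() if hasattr(s['qd'],'max') else s['qd'])
im=manip.snapshot('wrist');C=cam('wrist',s);save('w2',im);np.save('pics/w2.npy',im)
for q in ['screw_grip','holder','test_gauge']:
    L=manip.mark_of('wrist',q);print(q,[(np.round(d['position'],1).tolist(),round(d['p'],2)) for d in L[:3]])
    z={'screw_grip':.102,'holder':0,'test_gauge':.012}[q]
    for d in L[:2]: print(np.round(plane(C,d['position'],z),4))
```

```text
[ 0.37072665 -0.29697634  0.28187002] [-5.21636434e+01  1.47244858e+01  9.94174301e+01 -8.07269815e-02
  6.55254645e+01 -1.27921322e+02] 3.45 0.09269072440336071
screw_grip [([275.1, 272.1], 0.84)]
[ 0.4537 -0.3205  0.102 ]
holder [([275.2, 239.2], 0.87)]
[ 0.4545 -0.3213  0.    ]
test_gauge [([283.7, 263.0], 0.79), ([242.7, 380.2], 0.65), ([275.0, 271.4], 0.34)]
[ 0.486  -0.3174  0.012 ]
[ 0.6578 -0.4232  0.012 ]
```

View pics/w2.png

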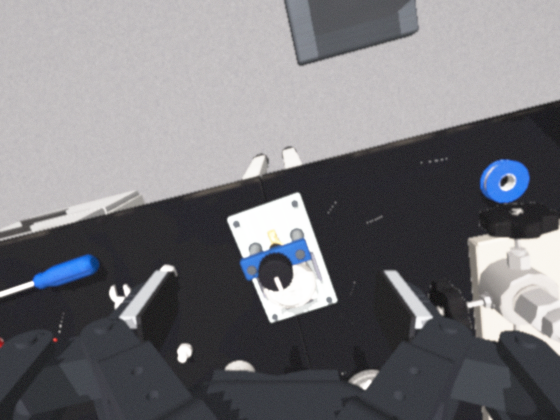

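The wrist view shows the knob at (275,272), between the open fingers, with its white line towards the dial. This agrees with the other two cameras to about 2 mm.

>>> {"fn": "step_arm", "kwargs": {
  "targets": "-43 -2 40 0; -86 -3 80 0; -86 -3 110 0; -86 -3 110 0; -86 -3 110 0; -86 -3 110 0"
}}

```text
t: 4.25
tcp_pos: [0.453, -0.3137, 0.1733]
tool_rot: [0.121, 0.993, -0.001, 0.001]
force: [1.0, -0.4, 0.5]
finger_gap: 1.005
gripper_force: 0.0
```

Run:
```python
from h import *
s=manip.sense();print(s['tcp_pos'],s['tool_rot'],np.degrees(s['q']))
im=manip.snapshot('wrist');C=cam('wrist',s);save('w3',im)
L=[(cam('scene'),(239.6,218.8)),(cam('top'),(313.5,245.9)),(C,manip.mark_of('wrist','screw_grip')[0]['position'])]
print(L[2][1],plane(C,L[2][1],.102),tri(L))
print(shift(s,[.4535,-.321,.084]))
```

```text
[ 0.45295383 -0.31369693  0.17334165] [ 1.20609918e-01  9.92699176e-01 -8.42782806e-04  9.39791102e-04] [-4.63238252e+01  2.89227229e+01  9.62310969e+01 -7.69543602e-03
  5.47016638e+01 -1.22464767e+02]
[266.2, 226.1] [ 0.45021471 -0.32080455  0.102     ] (array([ 0.45186586, -0.32126657,  0.10591717]), [np.float64(0.0009641284180251295), np.float64(0.00235032969146554), np.float64(0.00285182841620572)])
[[-2 -7 89]]
```

View pics/w3.png

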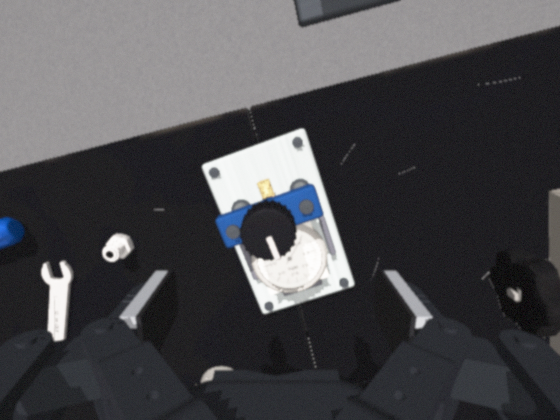

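The knob is at (267,228) with its line pointing towards the dial, and nothing tall stands in the fingers' way. Next I descend and close.

>>> {"fn": "step_arm", "kwargs": {
  "targets": "0 -7 20 0; 0 -7 40 0; 0 -7 60 0; 0 -7 75 0; 0 -7 87 0; 0 -7 87 0; 0 -7 87 0"
}}

```text
t: 5.05
tcp_pos: [0.4513, -0.3213, 0.0853]
tool_rot: [0.121, 0.993, -0.001, 0.001]
force: [-0.2, -0.5, 0.0]
finger_gap: 1.008
gripper_force: 0.0
```

>>> {"fn": "step_arm", "kwargs": {
  "targets": "0 0 0 0; 0 0 0 0; 0 0 0 0; 0 0 0 0; 0 0 0 0; 0 0 0 0; 0 0 0 0; 0 0 0 0",
  "gripper": 1,
  "squeeze": 40
}}

```text
t: 5.85
tcp_pos: [0.4516, -0.3186, 0.0852]
tool_rot: [0.122, 0.993, 0.002, 0.0]
force: [2.5, 7.5, 6.5]
finger_gap: 0.407
gripper_force: 39.6
```

>>> {"fn": "step_arm", "kwargs": {
  "targets": "0 3 0 0; 0 3 0 4; 0 3 0 10; 0 3 0 17; 0 3 0 24; 0 3 0 31; 0 3 0 38; 0 3 0 45; 0 3 0 50; 0 3 0 50"
}}

```text
t: 6.85
tcp_pos: [0.4523, -0.3178, 0.0852]
tool_rot: [0.53, 0.848, 0.0, 0.001]
force: [-0.1, 3.1, 5.8]
finger_gap: 0.412
gripper_force: 39.8
```

Run:
```python
from h import *
s=manip.sense();print(s['tcp_pos'],np.degrees(s['q'])[5],s['force'],s['ft_torque'],R.from_quat(s['tool_rot']).as_matrix()[:,1])
im=manip.snapshot('wrist');t=manip.snapshot('top');sc=manip.snapshot('scene')
a=cv2.resize(t[200:280,270:350],(400,400),interpolation=cv2.INTER_CUBIC);b=cv2.resize(sc[170:270,190:290],(400,400),interpolation=cv2.INTER_CUBIC)
save('w4',cv2.resize(np.hstack([cv2.resize(im,(533,400)),b]),(800,343)))
```

```text
[ 0.4523001  -0.3177854   0.08522814] -72.72491539288066 [-0.11455829  3.13999448  5.79800365] [ 0.31295813 -0.09603516 -0.0551059 ] [0.89899752 0.43795235 0.00109447]
```

View pics/w4.png

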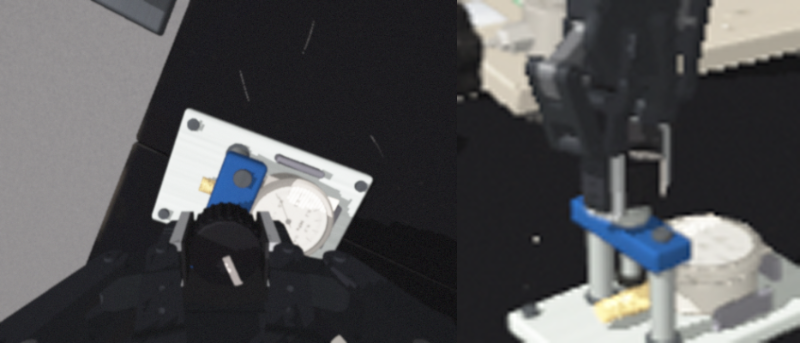

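The knob's line keeps its place relative to the fingers, so the knob turns with the grip, and the 0.055 N m of torque matches the friction given. I'll keep turning towards the stop.

>>> {"fn": "step_arm", "kwargs": {
  "targets": "0 0 0 7; 0 0 0 14; 0 0 0 21; 0 0 0 28; 0 0 0 35; 0 0 0 42; 0 0 0 49; 0 0 0 56; 0 0 0 63; 0 0 0 70; 0 0 0 77; 0 0 0 84"
}}

```text
t: 8.2
tcp_pos: [0.4538, -0.3183, 0.0852]
tool_rot: [0.962, 0.274, 0.002, 0.001]
force: [4.4, 1.3, 3.0]
finger_gap: 0.409
gripper_force: 39.5
```

>>> {"fn": "step_arm", "kwargs": {
  "targets": "0 0 0 6; 0 0 0 12; 0 0 0 18; 0 0 0 23; 0 0 0 27; 0 0 0 30; 0 0 0 30; 0 0 0 30"
}}

```text
t: 9.0
tcp_pos: [0.454, -0.3189, 0.0852]
tool_rot: [1.0, 0.018, 0.002, 0.001]
force: [5.7, 1.4, 3.5]
finger_gap: 0.408
gripper_force: 39.6
```

```bash
cat > st.py <<'E'
from h import *
s=manip.sense();y=R.from_quat(s['tool_rot']).as_matrix()[:,1]
print(s['t'],s['tcp_pos'],np.degrees(s['q'])[5],s['force'],s['ft_torque'],np.degrees(np.arctan2(y[1],y[0])),s['tau'][5])
E
python3 st.py
```

```text
9.0 [ 0.4539647  -0.3189393   0.08523234] 41.12025592395186 [5.66044595 1.35349329 3.49365199] [ 0.13091661 -0.82981295 -0.08545204] -87.89318746403256 -0.04247818957082927
```

>>> {"fn": "step_arm", "kwargs": {
  "targets": "0 0 0 3; 0 0 0 5; 0 0 0 5; 0 0 0 5"
}}

```text
t: 9.4
tcp_pos: [0.454, -0.3191, 0.0853]
tool_rot: [1.0, -0.025, 0.002, 0.001]
force: [4.8, 1.6, 3.3]
finger_gap: 0.402
gripper_force: 39.7
```

```bash
python3 st.py
```

```text
9.4 [ 0.45396593 -0.31905016  0.08525244] 46.11771376917979 [4.7705725  1.60506203 3.33518138] [ 0.07697502 -0.81899051 -0.04506521] -92.8891257519017 -0.04783758893609047
```

>>> {"fn": "step_arm", "kwargs": {
  "targets": "0 0 0 3; 0 0 0 5; 0 0 0 5; 0 0 0 5"
}}

```text
t: 9.8
tcp_pos: [0.4539, -0.3191, 0.0852]
tool_rot: [0.998, -0.069, 0.002, 0.001]
force: [5.2, 1.0, 2.7]
finger_gap: 0.409
gripper_force: 39.7
```

```bash
python3 st.py
```

```text
9.8 [ 0.45392844 -0.31911877  0.08521604] 51.11833787403499 [5.23585376 1.01847401 2.74838612] [ 0.07037317 -0.74725033 -0.01567239] -97.88558241302506 -0.04804066848009825
```

>>> {"fn": "step_arm", "kwargs": {
  "targets": "0 0 0 3; 0 0 0 5; 0 0 0 5; 0 0 0 5"
}}

```text
t: 10.2
tcp_pos: [0.454, -0.3193, 0.0852]
tool_rot: [0.994, -0.112, 0.003, 0.001]
force: [5.8, -0.1, 3.1]
finger_gap: 0.41
gripper_force: 39.7
```

```bash
python3 st.py
```

```text
10.2 [ 0.45395399 -0.31926657  0.08524929] 56.11813847072243 [ 5.82741582 -0.05053628  3.12190887] [ 0.02260875 -0.77168175 -0.06043191] -102.88084435042303 -0.04817939945496619
```

>>> {"fn": "step_arm", "kwargs": {
  "targets": "0 0 0 3; 0 0 0 5; 0 0 0 5; 0 0 0 5"
}}

```text
t: 10.6
tcp_pos: [0.4539, -0.3194, 0.0852]
tool_rot: [0.988, -0.153, 0.002, 0.002]
force: [6.2, 1.0, 2.3]
finger_gap: 0.405
gripper_force: 39.7
```

```bash
python3 st.py
```

```text
10.6 [ 0.4538717  -0.31935142  0.08523331] 60.976332934148935 [6.24545147 1.02091794 2.30349398] [-0.02289824 -0.77148399  0.71763398] -107.64853553594548 0.6990689411759377
```

>>> {"fn": "step_arm", "kwargs": {
  "targets": "0 0 0 3; 0 0 0 5; 0 0 0 5; 0 0 0 5"
}}

```text
t: 11.0
tcp_pos: [0.4525, -0.3188, 0.0851]
tool_rot: [0.981, -0.196, 0.001, 0.001]
force: [1.4, -0.0, 5.2]
finger_gap: 0.411
gripper_force: 40.1
```

```bash
python3 st.py
python3 - <<'E'
from h import *
im=manip.snapshot('wrist');save('w5',im)
E
```

```text
11.0 [ 0.4524875  -0.31881321  0.08511983] 65.95838902160918 [ 1.44975058 -0.04272201  5.16231128] [ 0.03596798 -0.33332722  0.82206916] -112.60646310047333 0.8328692615032196
```

View pics/w5.png

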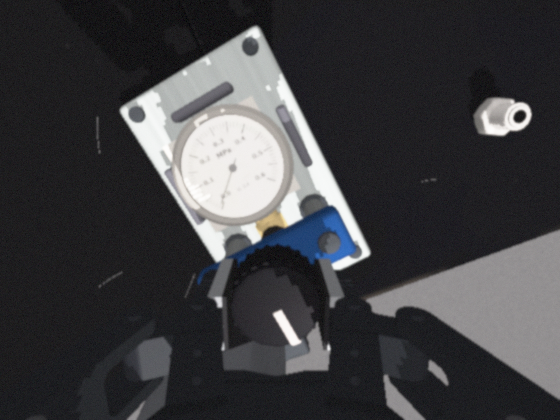

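The torque jumped from 0.05 to 0.7–0.8 N m at about 60° on the last joint. In the wrist view the line at (275,312)–(295,345) points along the holder's -x, so the screw is seated. Next I back off 90°, keeping the grip.

>>> {"fn": "step_arm", "kwargs": {
  "targets": "0 0 0 0; 0 0 0 -5; 0 0 0 -12; 0 0 0 -19; 0 0 0 -26; 0 0 0 -33; 0 0 0 -40; 0 0 0 -47; 0 0 0 -54; 0 0 0 -61; 0 0 0 -68; 0 0 0 -74"
}}

```text
t: 12.25
tcp_pos: [0.4526, -0.3191, 0.0851]
tool_rot: [0.901, 0.434, 0.001, 0.001]
force: [1.5, -0.7, 4.2]
finger_gap: 0.408
gripper_force: 40.0
```

>>> {"fn": "step_arm", "kwargs": {
  "targets": "0 0 0 -6; 0 0 0 -11; 0 0 0 -14; 0 0 0 -16; 0 0 0 -17; 0 0 0 -17; 0 0 0 -17; 0 0 0 -17; 0 0 0 -17; 0 0 0 -17"
}}

```text
t: 13.25
tcp_pos: [0.4527, -0.3191, 0.0851]
tool_rot: [0.828, 0.56, 0.0, 0.002]
force: [2.0, -2.2, 5.8]
finger_gap: 0.413
gripper_force: 40.1
```

```bash
python3 st.py
python3 - <<'E'
from h import *
s=manip.sense();im=manip.snapshot('wrist');save('w6',im);C=cam('wrist',s)
O=np.array([.4535,-.319,.114]);a=np.radians(5.5)
for n,v in dict(minus_x=(-np.cos(a),-np.sin(a)),minus_y=(np.sin(a),-np.cos(a))).items():
    print(n,proj(C,O),proj(C,O+.018*np.array([*v,0])))
L=manip.mark_of('wrist','test_gauge');print([(d['position'],d['p'],plane(C,d['position'],.012)) for d in L[:2]])
E
```

```text
13.25 [ 0.45266743 -0.31914795  0.08513518] -24.878307562422695 [ 1.99366004 -2.17510348  5.78172203] [-0.15484306 -0.29175579  0.05974865] -21.862005573666497 0.04674017778597772
minus_x [276.2231356 306.6789683] [235.28984184 325.4381579 ]
minus_y [276.2231356 306.6789683] [296.97409305 342.15340349]
[([317.0, 205.4], 0.9, array([ 0.48440247, -0.31663194,  0.012     ]))]
```

View pics/w6.png

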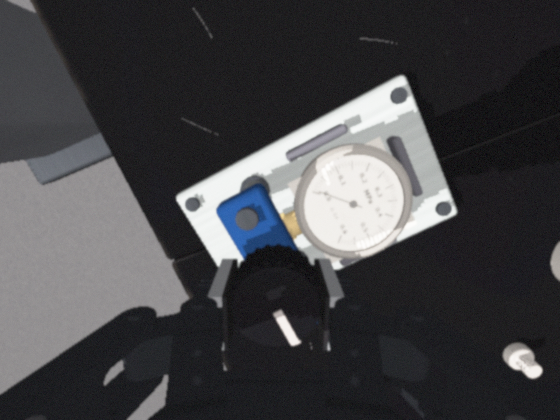

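The line ends at (297,344) and the holder's -y direction predicts (297,342), so the screw stands at the quarter turn. The gauge is in place and the grip is 40 N.

```bash
python3 -c "
from station import manip
print(manip.sign_off())"
```

```text
the job is handed in; nothing more can be done
None
```

I turned the thumbscrew clockwise until it seated against its stop, backed it off about 90°, and handed the job in with the head still gripped at 40 N and the gauge lying in place; the sign-off gave no verdict.

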